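Pack the second instrument tray into the transit case

TASK

Lift the lid of the transit case by its bar handle until its springs hold it open. Then take the white tray of instruments off the sloping rest by the rib in its middle and, without tipping it up any further, stack it level on the tray inside the case, lowering it by hand until all four corner lugs are fully home in the lower tray's sockets before letting go. Leave the lid standing open and do not disturb the gauge, the detector or the mug.

Things in the scene. Friction and masses are not known exactly. Their poses are not given: they have to be found in the camera images.
- case: Grey transit case fixed to the bench, 146 (x) x 186 (y) mm outside, 130 mm high, walls and floor 5 mm, open on top under its lid. Origin: centre of its underside; z up. The lid's hinge runs along y on its +x side (x = +73 mm, 130 mm high); the lid lifts at the -x side, which has the catches.
- lid (a joint): Angle of the case's flat lid (150 x 190 x 8 mm, 0.5 kg): 0 shut, grows as its -x edge lifts, stop at 1.85 rad (standing, leaning slightly back). Sprung, damped hinge: let go below about 0.75 rad it falls shut; above 1.0 rad the springs swing it on to the stop in 1 to 3 s and hold it. About 1.2 N at the handle lifts it.
- lid_handle (a point): Middle of the lid's round bar handle: 12 mm thick, 78 mm free between its end posts, parallel to the hinge, axis 34 mm above the lid's top face. Shut, it is 128 mm from the hinge line towards the case's -x, and 42 mm above it (172 mm over the bench). Axes turn with the lid, those of the case when shut (y along the bar).
- lid_hinge (a point): Point on the hinge line, middle of the case's width, 130 mm above the bench. The hinge line runs along the case's y axis.
- base_tray: White tray loose on the case floor, 110 (x) x 150 (y) x 50 mm high, 0.9 kg with two instruments in it (tops 34 mm up), long side along the case's, give or take a little. Origin: centre of its underside, z up. Corner posts with square sockets open upward, 17 mm wide, 16 mm deep, at x = +-43, y = +-63 mm. Same either way round.
- module_tray: White tray to stack, 110 (x) x 150 (y) x 45 mm, 0.4-0.65 kg. Origin: centre of underside; z: its own normal; y runs up the slope on the rest. Below it 4 tapered round lugs, 12 mm wide and long, at x +-43, y +-63 mm. Grip rib in the middle: 12 mm thick (across y), 70 mm long (x), 40 to 70 mm above the underside. Contents 26 mm up. Stacked, underside is 50 mm above the lower tray's; fits either way.
- rest: Sloping aluminium rest fixed to the bench: plate 175 (along the slope) x 150 mm, tilted 30 degrees, low side with a 24 mm lip on its -x side, the upper face starting at x = -80 mm, 20 mm above the bench, and rising to about 105 mm towards +x. Origin: on the bench under its middle, z up.
- gauge: Bystander: round pressure gauge on a steel stand, 196 mm tall, foot and dial 72 mm in diameter. Origin: centre of its foot.
- detector: Bystander: grey instrument housing 70 x 100 mm, 67 mm high with the tube on its top. Origin: centre of its underside.
- mug: Bystander: white mug, 76 mm diameter, 90 mm high, with a handle. Origin: centre of its underside.
There are look-alikes about, which are no part of the job. What is shaped like the module_tray but turquoise is not meant.

How it is judged:
On the way, in this order (a step that is already met when the one before it is completed fails the run):
1. the lid is open and stands there (value of joint lid above 1.6 rad), for 0.3 s.
2. the tray is down on the lower tray, lugs in the sockets, while the fingers still hold it (z of module_tray in the frame of base_tray between 0.045 and 0.054 m and horizontal distance between module_tray and base_tray below 0.006 m and angle between the y axis of module_tray and the y axis of base_tray, either way round below 0.07 rad and angle between module_tray's own z axis and vertical below 0.06 rad and contact force between the fingers and module_tray above 0.3 N), for 0.1 s.
At the end, for the whole second after the job is handed in: Upper tray released, at rest, level within 3.4 deg on the lower one, lugs in sockets: underside 45-54 mm above the lower tray's, centres within 6 mm, parallel within 4 deg; lower tray at rest, flat (3.4 deg) on the case floor (under 12 mm up); lid open beyond 1.6 rad (z of module_tray in the frame of base_tray between 0.045 and 0.054 m and horizontal distance between module_tray and base_tray below 0.006 m and angle between the y axis of module_tray and the y axis of base_tray, either way round below 0.07 rad and angle between each of module_tray, base_tray's own z axis and vertical below 0.06 rad and value of joint lid above 1.6 rad and z of base_tray in the frame of case below 0.012 m and linear speed of each of module_tray, base_tray below 0.02 m/s); the robot touches nothing.
It fails at once if the gauge is pushed more than 30 mm or tipped (distance of gauge from where it was at the start of the episode above 0.03 m or angle between gauge's own z axis and vertical above 0.35 rad).
It fails at once if the detector is pushed more than 30 mm or tipped (distance of detector from where it was at the start of the episode above 0.03 m or angle between detector's own z axis and vertical above 0.35 rad).
It fails at once if the mug is pushed more than 30 mm or tipped (distance of mug from where it was at the start of the episode above 0.03 m or angle between mug's own z axis and vertical above 0.35 rad).
It fails at once if the loaded tray is tipped more than 57 degrees (angle between module_tray's own z axis and vertical above 1 rad).
It also fails if it takes over 67 s, if anything falls off the work surface, if the arm or the gripper's body presses on something with over 40 N, if the wrist force passes 120 N, or if a joint passes its speed limit or range.

ROBOT

A 6-joint arm with a two-finger parallel gripper is mounted at the origin on the work surface. World frame = base frame: x ahead of the robot, y to its left, z up, the work surface at z = 0. Lengths are in m, angles in rad, forces in N, time in s.
With the tool pointing down it reaches from about 0.35 to 0.775 m from the base axis. Payload 5.5 kg.
Tool frame: the origin (TCP) lies between the finger pads; the fingertips stand 22 mm ahead of it and the grasp point (between the pads) lies 3 mm ahead of it (env.finger_overhang is the distance from the TCP to the fingertips, in m); y points along the fingers, x is the direction in which the jaws open and shut, and the axes are right-handed (so a half turn about y gives the same grasp; the last joint's range is limited). The gripper opens to 85 mm and grips with 20 to 120 N. Pads are 22 mm wide; open, the fingers measure 114 mm over their backs; the gripper's body (76 mm by 85 mm) begins 54 mm behind the grasp point. The pads swing forward as they close: fully open they stand 13 mm farther back than shut.
Start: joints at [-1.315, 0.313, 0.046, 1.304, 0, 1.431], TCP at [0.222, -0.531, 0.253] pointing down, gripper open.
Joint ranges: [-2.76, 2.76], [-0.86, 1.69], [-1.03, 1.26], [-2.2, 2.34], [-1.47, 1.5], [-3.14, 3.14]. Speed limits (rad/s): [2.57, 2.57, 3.14, 3.14, 3.14, 3.14].

INTERFACE

Orientations are given as a unit quaternion [w, x, y, z].
In Python, from workcell import monitor, cams, job, env gives the robot as it stands.
- The arm moves only by the tool drive_tool, never from a script. Its argument "plan" is text: rows parted by semicolons, each of 7 numbers parted by spaces: the opening, from -1 (shut) to 1 (fully open), then the shift along the tool's x, y, z in mm, then the turn, a rotation vector about the tool's x, y, z in degrees. In form: gripper x y z rx ry rz; .... A call has 1 to 8 rows; each row shifts and turns the pose as measured when the row begins, along the tool's axes as they then stand; what a row does not reach is not made up. A row lasts 1/8 s, in which the tool goes at most 62.5 mm and 10.7 degrees, less where a joint would pass 70% of its speed; a pose out of reach is approached as far as the arm can. A call is refused whole if a number of a shift passes 62.5 or a number of a turn 10.7, either way. A call with a gripper value outside its range is refused whole. The fingers move at their own pace and stop on an object; "grip_force" is the grip in N (left out, the last holds). Time passes only in rows, so rows that do not move let the fingers close. It gives the time, the measured TCP pose, the force and the opening at its end, in the units of the state.
- monitor.get_state(): the state, without advancing time (a new reading comes with each control period).
- cams.read_camera(name): name is "side" or "top" or "wrist"; returns (picture, depth): 400x640x3 uint8, red, green, blue; 400x640 float32, m along the optical axis (not along the pixel's ray), 0 where there is no reading.
- cams.calibration(name): a dict with "fx", "fy", "cx", "cy" (pixels), "R" (3x3) and "t" (3): a world point X has camera coordinates R X + t. Camera axes: x right, y down, z forward; pixel columns grow to the right and rows downward; lengths in m; the calibration is good to about 2 mm. A picture is of the moment at which its call begins: read the wrist's pose just before it. calibration takes no time and is no camera call; for the wrist camera it gives the pose at the moment of the call.
- job.hand_in(): hands the job in, once; it reports no verdict.
The state is a dict: "clock": time; "joint_pos": joint angles; "qvel": joint speeds; "tau": joint torques, N m; "tcp_pos": TCP position; "orientation": TCP orientation; "wrist_force": force on the tool from outside, world axes, zero at the start; "ft_torque": the same for the moment, N m; "finger_gap": finger opening in m.
Only numpy, scipy, OpenCV 4.12 (cv2) and the standard library are available. Lean on these libraries where they do the work, as an engineer would, in place of code of your own. Each camera call takes 0.05 s, during which the arm holds its last target.

## Working session

There is one attempt and no reset: what is moved stays moved. The work goes in short steps, Python scripts to look and compute and a tool call to move; the robot and the scene stay as the last step left them, time stands still between calls to the robot, and variables do not carry over. Pictures are saved under pics/ and viewed, and the job is handed in when it is done.

Besides the shell and the picture viewer there is one more tool, called after "Request:" in YAML: its name, and indented under it one key for each argument. drive_tool: Moves the arm, as the interface text tells. Its arguments: {"type":"object","properties":{"plan":{"type":"string"},"grip_force":{"type":"number"}},"required":["plan"]}

```bash
ls; mkdir -p pics
python3 - <<'E'
from workcell import monitor,cams,job,env
import cv2,numpy as np
print(monitor.get_state())
for n in ["side","top","wrist"]:
    im,d=cams.read_camera(n); cv2.imwrite(f"pics/{n}0.png",im[:,:,::-1]); np.savez(f"{n}0.npz",im=im,d=d,**{k:np.array(v) for k,v in cams.calibration(n).items()})
    c=cams.calibration(n); print(n,c)
E
```

```text
pics
{'clock': 0.0, 'joint_pos': array([-1.31465996e+00,  3.14011646e-01,  4.49409092e-02,  1.30355213e+00,
       -2.45365191e-05,  1.43121666e+00]), 'qvel': array([-0.0001208 ,  0.00128651,  0.00022519,  0.00049763,  0.00026862,
       -0.00042745]), 'tau': array([-1.35229609e-03, -4.80623925e+01,  2.98533386e+01,  1.92734582e-02,
       -2.63910442e-04,  8.74941719e-06]), 'tcp_pos': array([ 0.22151996, -0.53010716,  0.25238684]), 'orientation': array([ 0.58895227, -0.58810671,  0.39244819, -0.39147175]), 'wrist_force': array([-0.01450908,  0.09470721,  0.78614383]), 'ft_torque': array([-0.01261207,  0.00140206, -0.02817212]), 'finger_gap': 0.08510295808635893}
side {'fx': 422.9550389750385, 'fy': 422.9550389750385, 'cx': 311.2722284748466, 'cy': 199.77390851970074, 'R': array([[-0.95723632, -0.28872203,  0.01839078],
       [-0.21784732,  0.6775084 , -0.70251328],
       [ 0.19037115, -0.67647761, -0.71143297]]), 't': array([0.5253963 , 0.15621345, 0.97124967])}
top {'fx': 438.29680140558816, 'fy': 438.29680140558816, 'cx': 321.4602511620695, 'cy': 198.04671803576318, 'R': array([[-5.76049591e-04, -9.99766280e-01, -2.16114338e-02],
       [-9.89868233e-01,  3.63864211e-03, -1.41942387e-01],
       [ 1.41987849e-01,  2.13107059e-02, -9.89638977e-01]]), 't': array([0.05457262, 0.54845968, 1.21341674])}
wrist {'fx': 341.48674927542845, 'fy': 341.48674927542845, 'cx': 318.33620418324796, 'cy': 201.0273972280914, 'R': array([[ 0.3858446 , -0.92256312, -0.00110938],
       [-0.88425459, -0.37016517,  0.2847307 ],
       [-0.2630927 , -0.10888083, -0.9586069 ]]), 't': array([-0.57474219, -0.03544593,  0.37941493])}
```

View pics/top0.png

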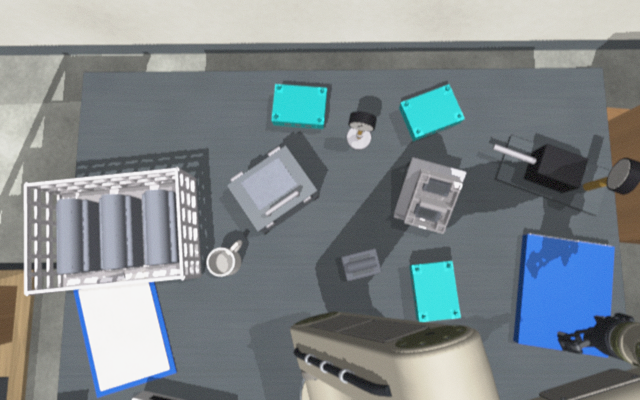

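View pics/side0.png

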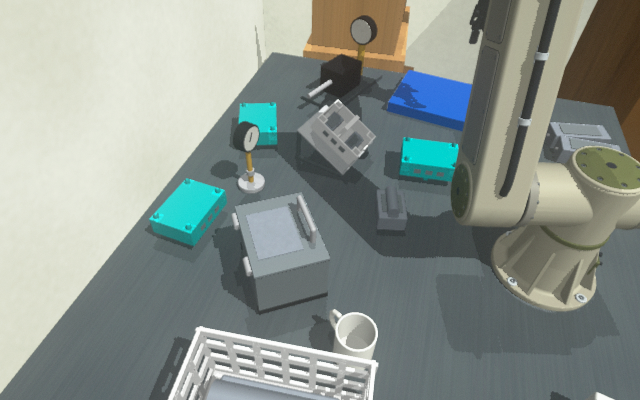

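View pics/wrist0.png

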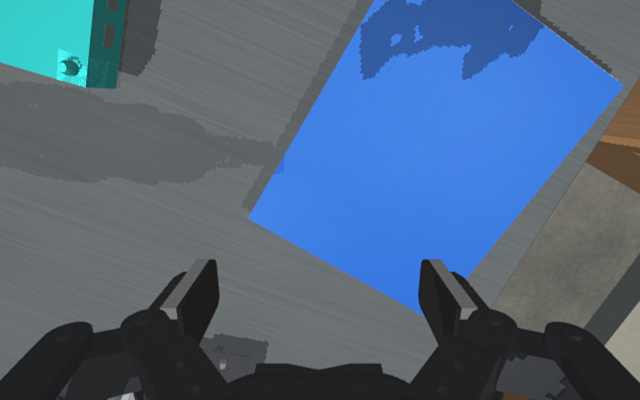

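```bash
cat > h.py <<'E'
import numpy as np,cv2
from scipy.spatial.transform import Rotation as Rn
def load(f):
    z=np.load(f); return z
def cloud(z,stride=1):
    d=z['d']; v,u=np.mgrid[0:400,0:640]
    pc=np.stack([(u-z['cx'])/z['fx']*d,(v-z['cy'])/z['fy']*d,d],-1)
    X=(pc-z['t'])@z['R']
    X[d==0]=np.nan
    return X
def q2R(q): return Rn.from_quat([q[1],q[2],q[3],q[0]]).as_matrix()
def snap(name,tag):
    from workcell import cams
    c=cams.calibration(name); im,d=cams.read_camera(name)
    cv2.imwrite(f"pics/{tag}.png",im[:,:,::-1]); np.savez(f"{tag}.npz",im=im,d=d,**{k:np.array(v) for k,v in c.items()})
    return load(f"{tag}.npz")
E
python3 - <<'E'
from h import *
for f,n in [("top0.npz",'top'),("side0.npz",'side')]:
    z=load(f);X=cloud(z)
    print(n,'table z',np.nanmedian(X[(np.abs(X[...,2])<.02)][:,2]))
    lo={'top':((220,150),(330,240)),'side':((230,190),(335,310))}[n]
    m=np.zeros((400,640),bool);m[lo[0][1]:lo[1][1],lo[0][0]:lo[1][0]]=1
    P=X[m];P=P[~np.isnan(P[:,0])]
    lid=P[(P[:,2]>.125)&(P[:,2]<.148)]
    print('lidz',np.median(lid[:,2]),cv2.minAreaRect((lid[:,:2]*1000).astype(np.float32)))
    hd=P[(P[:,2]>.162)&(P[:,2]<.2)]
    print('handle',len(hd),hd.mean(0),cv2.minAreaRect((hd[:,:2]*1000).astype(np.float32)))
# tray+rest
z=load("top0.npz");X=cloud(z)
for (u,v) in [(430,195),(441,185),(417,160),(466,170),(445,235),(395,220),(430,200),(360,265),(360,135),(224,260)]:
    print(u,v,X[v,u])
im=z['im'][140:250,380:490];cv2.imwrite('pics/tz.png',cv2.resize(im[:,:,::-1],None,fx=5,fy=5,interpolation=cv2.INTER_NEAREST))
im=load('side0.npz')['im'][80:190,280:400];cv2.imwrite('pics/sz.png',cv2.resize(im[:,:,::-1],None,fx=5,fy=5,interpolation=cv2.INTER_NEAREST))
E
```

```text
top table z 0.0005179393150789442
lidz 0.13871840801475355 ((566.349365234375, 186.5330352783203), (160.1588134765625, 189.8016815185547), 34.67752456665039)
handle 189 [0.51667062 0.15199452 0.17647898] ((517.1636962890625, 152.35122680664062), (12.581335067749023, 100.64794158935547), 35.009605407714844)
side table z 0.0017007998774776181
lidz 0.13992766980079163 ((566.8988037109375, 188.19992065429688), (160.79029846191406, 193.5276641845703), 34.638938903808594)
handle 259 [0.5139585  0.16078233 0.17684319] ((515.7079467773438, 156.10206604003906), (12.06045150756836, 99.38449096679688), 34.732303619384766)
430 195 [ 0.55053336 -0.24700844  0.07758946]
441 185 [ 0.57125952 -0.26780813  0.11888937]
417 160 [ 0.643568   -0.2092501   0.10325948]
466 170 [ 0.63472205 -0.37058507  0.00842068]
445 235 [ 0.44489315 -0.30426324 -0.00199506]
395 220 [ 0.48911331 -0.16099197 -0.00398117]
430 200 [ 0.53420292 -0.2425592   0.09498862]
360 265 [ 0.35955564 -0.05226648  0.06830914]
360 135 [ 0.72848957 -0.05777415  0.05763763]
224 260 [0.37343132 0.33631626 0.00546484]
```

View pics/tz.png

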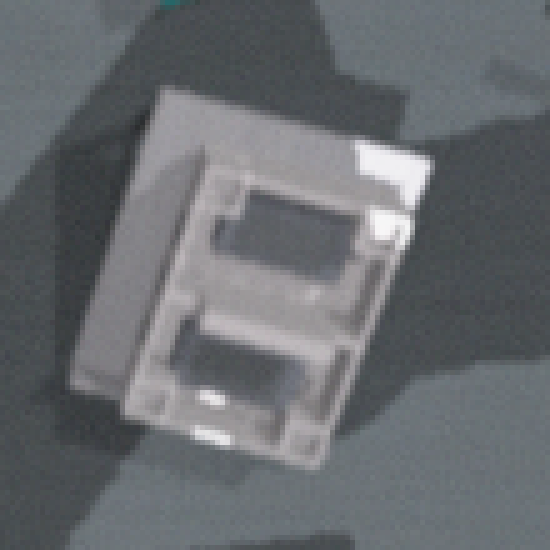

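View pics/sz.png

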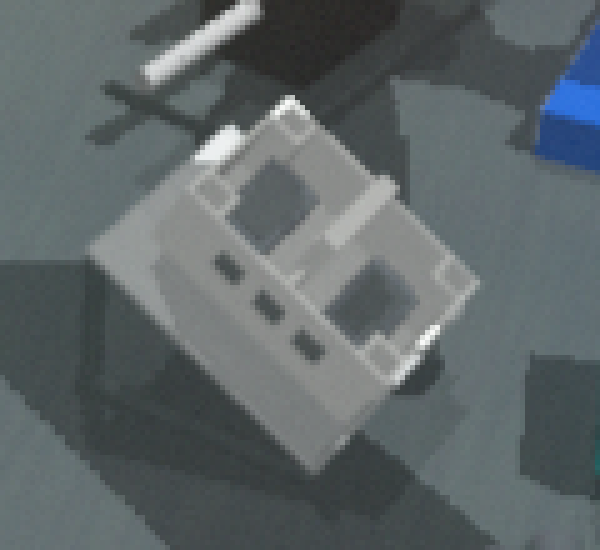

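```bash
cat >> h.py <<'E'
def Rtool(jaw_deg,tilt_deg=0,tiltdir_deg=0):
    """tool y = approach dir; x = jaw axis. approach tilted from down by tilt_deg towards azimuth tiltdir"""
    a=np.radians(jaw_deg);x=np.array([np.cos(a),np.sin(a),0]);y=np.array([0,0,-1.]);z=np.cross(x,y)
    R=np.stack([x,y,z],1)
    t=np.radians(tiltdir_deg);ax=np.array([np.sin(t),-np.cos(t),0]) # rotate -z towards dir t
    return Rn.from_rotvec(ax*np.radians(tilt_deg)).as_matrix()@R
def plan(pt,Rt,n=None,state=None,g=1):
    """rows from the current pose to TCP target pt,Rt"""
    if state is None:
        from workcell import monitor
        state=monitor.get_state()
    p=np.array(state['tcp_pos']);R=q2R(state['orientation'])
    dr=Rn.from_matrix(R.T@Rt).as_rotvec()
    D=np.linalg.norm(pt-p)*1000;A=np.degrees(np.linalg.norm(dr))
    if n is None:n=max(1,int(np.ceil(max(D/58,A/10))))
    s=[]
    for i in range(n):
        Ri=R@Rn.from_rotvec(dr*i/n).as_matrix()
        sh=Ri.T@(pt-p)/n*1000; w=np.degrees(dr)/n
        s.append(f"{g} "+" ".join(f"{x:.1f}" for x in [*sh,*w]))
    print(f"dist {D:.1f} ang {A:.1f} n {n}\n"+"; ".join(s))
E
python3 - <<'E'
from h import *
from workcell import monitor
s=monitor.get_state();R=q2R(s['orientation']);print(R.round(3))
print('jaw az',np.degrees(np.arctan2(R[1,0],R[0,0])))
# tray/rest
from scipy.optimize import least_squares
for n,(a,b,c,d) in [('top',(385,150,470,240)),('side',(295,95,380,175))]:
    z=load(n+'0.npz');X=cloud(z)[b:d,a:c].reshape(-1,3);X=X[~np.isnan(X[:,0])&(X[:,2]>.02)&(X[:,2]<.2)]
    X=X[(np.abs(X[:,0]-.56)<.15)&(np.abs(X[:,1]+.25)<.13)]
    best=None
    for phi in np.arange(-30,0,.5):
        p=np.radians(phi);nn=np.array([-.5*np.cos(p),-.5*np.sin(p),np.cos(np.pi/6)])
        h=X@nn*1000
        H,e=np.histogram(h,bins=np.arange(h.min(),h.max()+2,2))
        sc=(H.astype(float)**2).sum()
        if best is None or sc>best[0]:best=(sc,phi,H,e)
    print(n,best[1]); print([(int(x),int(y)) for x,y in zip(best[3],best[2]) if y>15])
E
```

```text
[[ 0.386 -0.     0.923]
 [-0.923  0.001  0.386]
 [-0.001 -1.     0.   ]]
jaw az -67.32234662503906
top -15.5
[(-254, 19), (-252, 112), (-250, 289), (-248, 319), (-246, 196), (-244, 59), (-236, 59), (-234, 143), (-232, 128), (-230, 94), (-228, 67), (-226, 50), (-224, 48), (-222, 51), (-220, 37), (-218, 46), (-216, 65), (-214, 96), (-212, 210), (-210, 241), (-208, 210), (-206, 104), (-204, 63), (-202, 52), (-200, 46), (-198, 42), (-196, 65), (-194, 101), (-192, 155), (-190, 103), (-188, 37), (-186, 25), (-170, 20), (-168, 40), (-166, 36), (-164, 33)]
side -15.5
[(-252, 20), (-250, 97), (-248, 337), (-246, 294), (-244, 87), (-234, 55), (-232, 119), (-230, 107), (-228, 64), (-226, 54), (-224, 62), (-222, 57), (-220, 66), (-218, 62), (-216, 44), (-214, 58), (-212, 91), (-210, 163), (-208, 215), (-206, 130), (-204, 71), (-202, 69), (-200, 78), (-198, 61), (-196, 64), (-194, 95), (-192, 110), (-190, 138), (-188, 79), (-166, 33), (-164, 32)]
```

Run:
```python
from h import *
p=np.radians(-15.5);nn=np.array([-.5*np.cos(p),-.5*np.sin(p),np.cos(np.pi/6)])
ty=np.array([np.cos(np.pi/6)*np.cos(p),np.cos(np.pi/6)*np.sin(p),.5]);tx=np.cross(ty,nn)
print('tx',tx)
B=np.stack([tx,ty,nn],1)
for n,(a,b,c,d) in [('top',(385,150,470,240)),('side',(295,95,380,175))]:
    z=load(n+'0.npz');X=cloud(z)[b:d,a:c].reshape(-1,3);X=X[~np.isnan(X[:,0])&(X[:,2]>.02)&(X[:,2]<.2)]
    X=X[(np.abs(X[:,0]-.56)<.15)&(np.abs(X[:,1]+.25)<.13)]
    L=X@B*1000
    for nm,lo,hi in [('rib',-174,-158),('rim',-196,-186),('plate',-255,-243)]:
        q=L[(L[:,2]>lo)&(L[:,2]<hi)]
        r=cv2.minAreaRect(q[:,:2].astype(np.float32));lo5,hi5=np.percentile(q,[2,98],axis=0)
        cen=np.array([*r[0],np.median(q[:,2])]);print(n,nm,len(q),np.round(r[0],1),np.round(r[1],1),round(r[2],1),'pct',lo5.round(),hi5.round(),'world',(B@cen).round(1))
from workcell import monitor
s=monitor.get_state()
# handle target: bar at (517,154.., .172)
print('pre');plan(np.array([.516,.154,.26]),Rtool(35-0))
plan(np.array([.516,.154,.26]),Rtool(35-180))
```

```text
tx [-2.67238376e-01 -9.63630453e-01 -1.38777878e-17]
top rib 146 [ 97.  546.2] [71.1 14.6] 0.4 pct [  63.  539. -173.] [ 130.  553. -163.] world [ 510.2 -242.2  128.8]
top rim 457 [ 97.1 546.1] [151.3 111.3] 89.4 pct [  42.  472. -196.] [ 152.  621. -186.] world [ 522.2 -245.5  107. ]
top plate 989 [ 89.  554.1] [173.2 150.7] 89.6 pct [  15.  474. -253.] [ 160.  639. -244.] world [ 558.2 -247.1   62.2]
side rib 87 [ 94.9 546.9] [ 9.6 72.9] 89.6 pct [  59.  542. -173.] [ 129.  552. -161.] world [ 510.3 -240.   131. ]
side rim 475 [ 94.2 547.3] [151.4 115.5] 88.4 pct [  39.  473. -196.] [ 151.  621. -187.] world [ 523.4 -242.9  108.5]
side plate 826 [ 87.4 554.9] [171.3 153.5] 89.5 pct [  12.  475. -251.] [ 146.  639. -244.] world [ 558.5 -245.6   63.8]
pre
dist 744.9 ang 102.3 n 13
1 -39.8 -0.5 41.2 -0.0 -7.9 -0.0; 1 -33.8 -0.5 46.3 -0.0 -7.9 -0.0; 1 -27.2 -0.5 50.5 -0.0 -7.9 -0.0; 1 -20.0 -0.5 53.7 -0.0 -7.9 -0.0; 1 -12.5 -0.5 55.9 -0.0 -7.9 -0.0; 1 -4.7 -0.5 57.1 -0.0 -7.9 -0.0; 1 3.2 -0.5 57.2 -0.0 -7.9 -0.0; 1 11.0 -0.6 56.2 -0.0 -7.9 -0.0; 1 18.6 -0.6 54.2 -0.0 -7.9 -0.0; 1 25.8 -0.6 51.1 -0.0 -7.9 -0.0; 1 32.6 -0.6 47.1 -0.0 -7.9 -0.0; 1 38.7 -0.6 42.2 -0.0 -7.9 -0.0; 1 44.2 -0.6 36.5 -0.0 -7.9 -0.0
dist 744.9 ang 77.7 n 13
1 -39.8 -0.5 41.2 0.0 6.0 -0.0; 1 -43.9 -0.5 36.8 0.0 6.0 -0.0; 1 -47.5 -0.5 32.0 0.0 6.0 -0.0; 1 -50.6 -0.5 26.9 0.0 6.0 -0.0; 1 -53.1 -0.5 21.5 0.0 6.0 -0.0; 1 -55.1 -0.5 15.9 0.0 6.0 -0.0; 1 -56.4 -0.5 10.1 0.0 6.0 -0.0; 1 -57.1 -0.5 4.1 0.0 6.0 -0.0; 1 -57.3 -0.5 -1.8 0.0 6.0 -0.0; 1 -56.8 -0.5 -7.8 0.0 6.0 -0.0; 1 -55.6 -0.5 -13.7 0.0 6.0 -0.0; 1 -53.9 -0.6 -19.4 0.0 6.0 -0.0; 1 -51.6 -0.6 -24.9 0.0 6.0 -0.0
```

Request:
drive_tool:
  plan: "1 -40 -0.5 41 0 -7.9 0; 1 -34 -0.5 46 0 -7.9 0; 1 -27 -0.5 50.5 0 -7.9 0; 1 -20 -0.5 54 0 -7.9 0; 1 -12.5 -0.5 56 0 -7.9 0; 1 -5 -0.5 57 0 -7.9 0; 1 3 -0.5 57 0 -7.9 0; 1 11 -0.6 56 0 -7.9 0"
  grip_force: 60

```text
clock: 1.15
tcp_pos: [0.3985, -0.0976, 0.2549]
orientation: [0.708, -0.706, 0.016, -0.016]
wrist_force: [0.9, -0.5, -0.1]
finger_gap: 0.0855
```

Request:
drive_tool:
  plan: "1 18.6 -0.6 54 0 -7.9 0; 1 26 -0.6 51 0 -7.9 0; 1 32.6 -0.6 47 0 -7.9 0; 1 38.7 -0.6 42 0 -7.9 0; 1 44 -0.6 36.5 0 -7.9 0; 1 0 0 0 0 0 0"

```text
clock: 1.9
tcp_pos: [0.503, 0.1825, 0.2579]
orientation: [0.668, -0.667, -0.235, 0.233]
wrist_force: [0.2, 0.4, -0.3]
finger_gap: 0.0854
```

Run:
```python
from h import *
from workcell import monitor
print(monitor.get_state()['joint_pos'],monitor.get_state()['tcp_pos'])
z=snap('wrist','w1');X=cloud(z)
P=X.reshape(-1,3);P=P[~np.isnan(P[:,0])]
hd=P[(P[:,2]>.165)&(P[:,2]<.19)&(np.hypot(P[:,0]-.516,P[:,1]-.154)<.07)]
print(len(hd),hd.mean(0),cv2.minAreaRect((hd[:,:2]*1000).astype(np.float32)),hd[:,2].max())
plan(np.array([.516,.154,.175]),Rtool(35))
```

```text
[ 0.19687989  0.23219881 -0.05136621  1.28486572  0.00211672  1.0932068 ] [0.5030248  0.1825116  0.25789631]
2511 [0.51669574 0.15852399 0.17653015] ((519.5352172851562, 154.5282745361328), (12.007974624633789, 100.770751953125), 34.84654235839844) 0.1799382289694094
dist 88.2 ang 3.5 n 2
1 -3.1 41.4 -14.8 -0.0 1.7 0.1; 1 -2.6 41.4 -14.9 -0.0 1.7 0.1
```

View pics/w1.png

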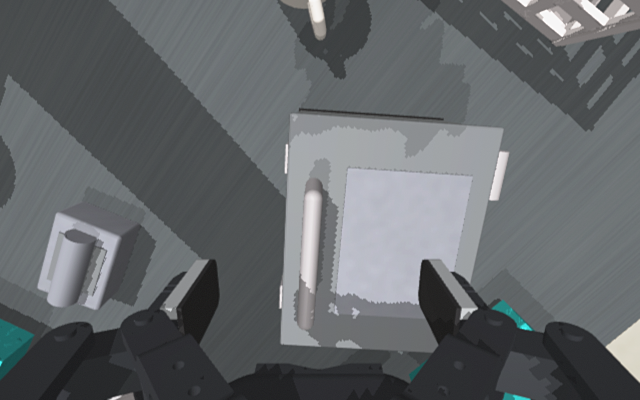

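Run:
```python
from h import *
plan(np.array([.5175,.1545,.174]),Rtool(35))
```

```text
dist 89.2 ang 3.5 n 2
1 -2.4 41.9 -15.1 -0.0 1.7 0.1; 1 -1.9 41.9 -15.2 -0.0 1.7 0.1
```

Request:
drive_tool:
  plan: "1 -2.3 0 -30 0 3.5 0; 1 0 42 0 0 0 0; 1 0 42 0 0 0 0; 1 0 0 0 0 0 0"

```text
clock: 2.45
tcp_pos: [0.5183, 0.1513, 0.1725]
orientation: [0.675, -0.675, -0.21, 0.209]
wrist_force: [0.4, -0.3, 0.4]
finger_gap: 0.0855
```

Run:
```python
from h import *
plan(np.array([.5175,.1545,.174]),Rtool(35))
```

```text
dist 3.6 ang 0.5 n 1
1 1.2 -1.5 3.1 -0.0 -0.5 0.0
```

Close on the bar.

Request:
drive_tool:
  plan: "-1 1 -1.5 3 0 0 0; -1 0 0 0 0 0 0; -1 0 0 0 0 0 0; -1 0 0 0 0 0 0; -1 0 0 0 0 0 0; -1 0 0 0 0 0 0"
  grip_force: 40

```text
clock: 3.2
tcp_pos: [0.5186, 0.153, 0.18]
orientation: [-0.675, 0.677, 0.211, -0.207]
wrist_force: [0.8, -0.0, -0.8]
finger_gap: 0.0101
```

Run:
```python
from h import *
from workcell import monitor
s=monitor.get_state();print(s['tcp_pos'],s['wrist_force'],s['finger_gap'])
```

```text
[0.51861059 0.1530041  0.17999926] [ 0.79083413 -0.00922145 -0.83061677] 0.010129866546014471
```

Request:
drive_tool:
  plan: "-1 0 0 0 0 0 0; -1 5.5 -14 0 0 0 0; -1 7 -13.5 0 0 0 0; -1 8.5 -12.5 0 0 0 0; -1 10 -11.5 0 0 0 0; -1 0 0 0 0 0 0"
  grip_force: 30

```text
clock: 3.95
tcp_pos: [0.5438, 0.1705, 0.2334]
orientation: [-0.674, 0.677, 0.209, -0.209]
wrist_force: [0.5, -1.1, -2.2]
finger_gap: 0.0102
```

Run:
```python
from h import *
snap('side','s2');from workcell import monitor
s=monitor.get_state();print(s['tcp_pos'],s['wrist_force'],s['finger_gap'])
```

```text
[0.5434102  0.17026106 0.23287085] [-0.76165398 -1.80964435 -0.6144982 ] 0.010681451037960117
```

View pics/s2.png

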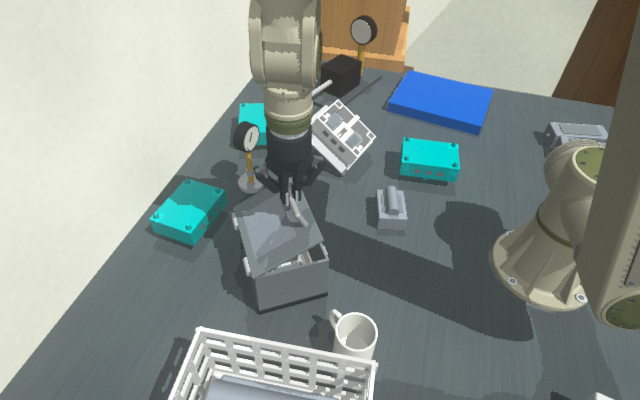

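Request:
drive_tool:
  plan: "-1 11 -10.5 0 0 0 0; -1 12 -9 0 0 0 0; -1 13 -7.5 0 0 0 0; -1 14 -6 0 0 0 0; -1 14.5 -4.5 0 0 0 0; -1 15 -3 0 0 0 0; -1 15 -1 0 0 0 0; -1 0 0 0 0 0 0"

```text
clock: 5.0
tcp_pos: [0.616, 0.2207, 0.278]
orientation: [-0.673, 0.679, 0.204, -0.212]
wrist_force: [1.5, -0.8, -5.2]
finger_gap: 0.0106
```

Run:
```python
from h import *
snap('side','s3');from workcell import monitor
s=monitor.get_state();print(s['tcp_pos'],s['wrist_force'],s['finger_gap'])
```

```text
[0.61564469 0.22043352 0.27791111] [ 0.9665116   0.71776526 -0.68901155] 0.010645413090850998
```

View pics/s3.png

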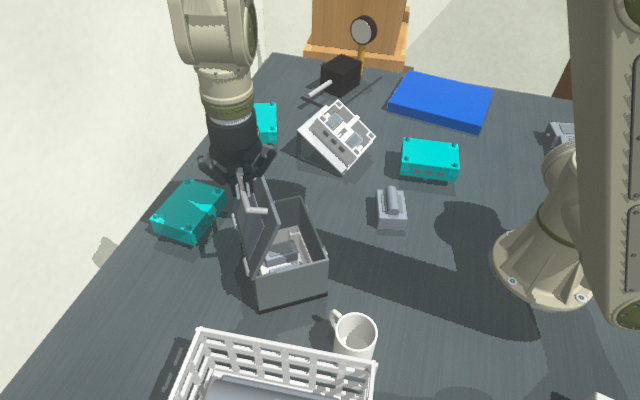

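Request:
drive_tool:
  plan: "0 8 0 0 0 0 0; 0 10 0 0 0 0 0; 0 4 -25 0 0 0 0; 0 0 -50 0 0 0 0; 0 -30 -25 0 0 0 0; 0 -40 0 0 0 0 0; 0 0 0 0 0 0 0"

```text
clock: 5.92
tcp_pos: [0.5778, 0.1958, 0.379]
orientation: [-0.673, 0.678, 0.203, -0.213]
wrist_force: [0.6, 0.4, 0.4]
finger_gap: 0.0426
```

Run:
```python
from h import *
snap('side','s4');from workcell import monitor
s=monitor.get_state();print(s['tcp_pos'],s['wrist_force'],s['finger_gap'],s['joint_pos'])
```

```text
[0.57932231 0.19637946 0.37917757] [-0.31208679 -0.93160728 -0.17596169] 0.042662969165476 [ 0.19939283  0.41356844  0.49779245  1.66697428 -0.00812452  1.17283932]
```

View pics/s4.png

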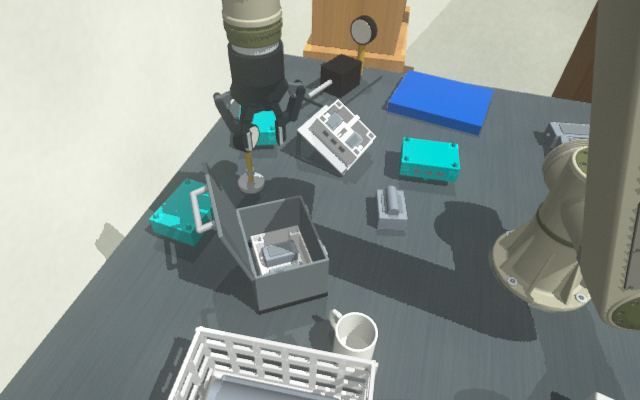

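Run:
```python
from h import *
print(Rtool(164.5,30,-15.5).round(3))
plan(np.array([.46,-.22,.33]),Rtool(164.5),g=1)
```

```text
[[-0.835  0.482 -0.267]
 [ 0.231 -0.134 -0.964]
 [-0.5   -0.866 -0.   ]]
dist 435.9 ang 130.3 n 14
1 -23.7 3.9 -19.8 -0.1 -9.3 -0.0; 1 -26.6 3.9 -15.7 -0.1 -9.3 -0.0; 1 -28.8 3.9 -11.2 -0.1 -9.3 -0.0; 1 -30.2 3.9 -6.4 -0.1 -9.3 -0.0; 1 -30.9 3.9 -1.4 -0.1 -9.3 -0.0; 1 -30.7 3.8 3.6 -0.1 -9.3 -0.0; 1 -29.7 3.8 8.5 -0.1 -9.3 -0.0; 1 -27.9 3.8 13.2 -0.1 -9.3 -0.0; 1 -25.4 3.7 17.6 -0.1 -9.3 -0.0; 1 -22.2 3.7 21.5 -0.1 -9.3 -0.0; 1 -18.5 3.7 24.8 -0.1 -9.3 -0.0; 1 -14.2 3.6 27.5 -0.1 -9.3 -0.0; 1 -9.6 3.6 29.4 -0.1 -9.3 -0.0; 1 -4.7 3.5 30.6 -0.1 -9.3 -0.0
```

Request:
drive_tool:
  plan: "1 -24 4 -20 0 -9.3 0; 1 -27 4 -16 0 -9.3 0; 1 -29 4 -11 0 -9.3 0; 1 -30 4 -6.5 0 -9.3 0; 1 -31 4 -1.5 0 -9.3 0; 1 -31 4 3.5 0 -9.3 0; 1 -30 4 8.5 0 -9.3 0; 1 -28 4 13 0 -9.3 0"

```text
clock: 6.98
tcp_pos: [0.5263, -0.0468, 0.348]
orientation: [0.397, -0.399, -0.581, 0.587]
wrist_force: [-0.0, -0.0, 0.9]
finger_gap: 0.0855
```

Request:
drive_tool:
  plan: "1 -25 4 17.5 0 -9.3 0; 1 -22 4 21.5 0 -9.3 0; 1 -18.5 4 25 0 -9.3 0; 1 -14 4 27.5 0 -9.3 0; 1 -9.5 4 29.5 0 -9.3 0; 1 -5 4 30.5 0 -9.3 0; 1 0 0 0 0 0 0"

```text
clock: 7.85
tcp_pos: [0.4945, -0.2376, 0.3241]
orientation: [0.066, -0.069, -0.701, 0.707]
wrist_force: [-0.1, -0.2, 0.2]
finger_gap: 0.0853
```

Run:
```python
from h import *
snap('top','t5');from workcell import monitor
s=monitor.get_state();print(s['tcp_pos'],s['joint_pos'])
n=np.array([-.4818,.1336,.866])
plan(np.array([.5103,-.241,.130])+.075*n,Rtool(164.5,30,-15.5))
im=cv2.imread('pics/t5.png');cv2.imwrite('pics/t5z.png',cv2.resize(im[110:270,200:360],None,fx=4,fy=4,interpolation=cv2.INTER_CUBIC)[:600])
```

```text
[ 0.49466484 -0.23668273  0.32430268] [-0.5900258   0.24632459  0.12816481  1.44526552 -0.0051872  -1.97029868]
dist 131.1 ang 30.1 n 4
1 5.5 32.3 -0.7 0.2 1.1 7.4; 1 9.6 31.3 -0.6 0.2 1.1 7.4; 1 13.6 29.8 -0.5 0.2 1.1 7.4; 1 17.3 27.8 -0.3 0.2 1.1 7.4
```

View pics/t5.png

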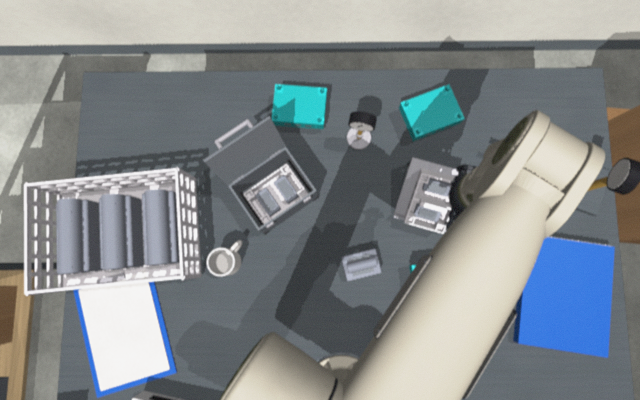

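View pics/t5z.png

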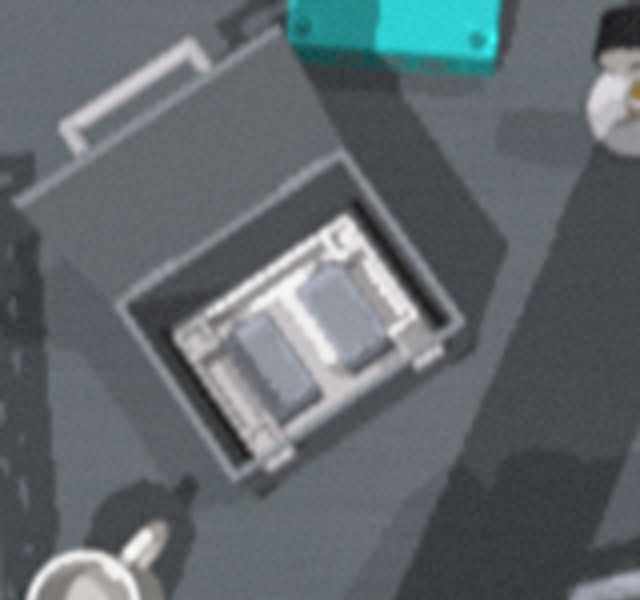

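Request:
drive_tool:
  plan: "1 5.5 32 -0.7 0 1 7.4; 1 9.5 31 -0.6 0 1 7.4; 1 13.5 30 -0.5 0 1 7.4; 1 17.5 28 0 0 1 7.4; 1 0 0 0 0 0 0"

```text
clock: 8.52
tcp_pos: [0.4751, -0.2225, 0.1863]
orientation: [-0.093, -0.274, -0.661, 0.693]
wrist_force: [0.3, -0.3, -0.6]
finger_gap: 0.0853
```

```bash
cat > tr.py <<'E'
from h import *
def rib(tag,phi=-15.5,boxr=.1,C=(.5103,-.241,.130)):
    z=load(tag);X=cloud(z).reshape(-1,3);X=X[~np.isnan(X[:,0])]
    p=np.radians(phi);nn=np.array([-.5*np.cos(p),-.5*np.sin(p),np.cos(np.pi/6)])
    ty=np.array([np.cos(np.pi/6)*np.cos(p),np.cos(np.pi/6)*np.sin(p),.5]);tx=np.cross(ty,nn)
    B=np.stack([tx,ty,nn],1)
    L=(X-np.array(C))@B*1000
    L=L[(np.abs(L[:,0])<60)&(np.abs(L[:,1])<80)]
    q=L[(np.abs(L[:,2])<7)&(np.abs(L[:,1])<25)]
    r=cv2.minAreaRect(q[:,:2].astype(np.float32))
    print('rib',len(q),r,np.median(q[:,2]))
    print('world',np.array(C)*1000+B@np.array([*r[0],np.median(q[:,2])]))
    H,e=np.histogram(L[:,2],bins=np.arange(-100,40,2));print([(int(a),int(b)) for a,b in zip(e,H) if b>80])
E
python3 - <<'E'
from tr import *
snap('wrist','w6');rib('w6.npz')
from workcell import monitor
s=monitor.get_state();print(s['tcp_pos'],s['joint_pos'],q2R(s['orientation']).round(3))
z=load('t5.npz');X=cloud(z)[140:240,220:330].reshape(-1,3)
c=np.radians(34.8);B=np.array([[np.cos(c),-np.sin(c)],[np.sin(c),np.cos(c)]])
X=X[~np.isnan(X[:,0])]
for lo,hi,nm in [(.046,.064,'rim'),(.12,.136,'wall')]:
    q=X[(X[:,2]>lo)&(X[:,2]<hi)]
    # exclude beyond
    L=q[:,:2]@B*1000
    print(nm,len(q),cv2.minAreaRect(L.astype(np.float32)),np.percentile(L,[1,99],axis=0).round(1),np.median(q[:,2]))
E
```

```text
rib 2352 ((-1.4097518920898438, 1.1931476593017578), (11.984823226928711, 70.48179626464844), 89.26337432861328) -1.2647244151510768
world [ 512.28181896 -240.08664799  129.50129036]
[(-86, 179), (-84, 1591), (-82, 156), (-70, 2923), (-68, 5735), (-66, 414), (-64, 362), (-62, 394), (-60, 461), (-58, 418), (-56, 528), (-54, 619), (-52, 464), (-50, 625), (-48, 2480), (-46, 5787), (-44, 2977), (-42, 1102), (-40, 656), (-38, 629), (-36, 686), (-34, 685), (-32, 721), (-30, 788), (-28, 3934), (-26, 2027), (-4, 266), (-2, 2013)]
[ 0.48022776 -0.22679771  0.19299566] [-0.7223558  -0.08811485 -0.70952201  0.4664442   0.24451934 -1.96855914] [[-0.828  0.498 -0.256]
 [ 0.229 -0.116 -0.966]
 [-0.511 -0.859 -0.018]]
rim 490 ((564.4995727539062, -169.69598388671875), (143.32391357421875, 181.1303253173828), 0.2773588299751282) [[ 493.4 -258.1]
 [ 635.8  -81.8]] 0.05459202532804966
wall 666 ((565.9039306640625, -171.20635986328125), (155.7102813720703, 188.3214874267578), 0.08477205783128738) [[ 490.4 -262.8]
 [ 642.8  -77.4]] 0.1299406466852791
```

View pics/w6.png

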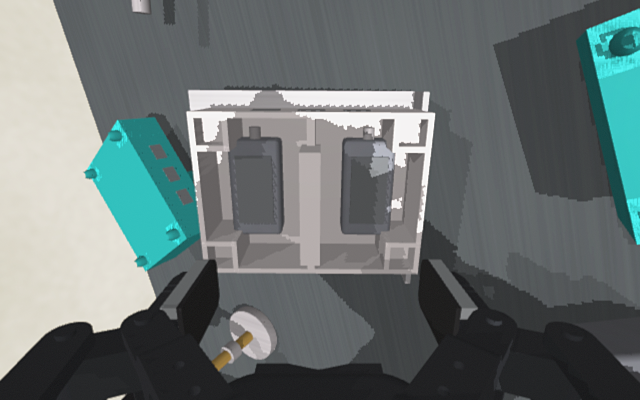

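Run:
```python
from tr import *
n=np.array([-.4818,.1336,.866]); r=np.array([.5113,-.2405,.1298])
plan(r+.03*n,Rtool(164.8,30,-15.2))
```

```text
dist 41.9 ang 1.3 n 1
1 3.0 41.4 5.8 1.1 -0.2 -0.7
```

Request:
drive_tool:
  plan: "1 1.5 20 3 0.6 0 -0.3; 1 1.5 21 3 0.5 0 -0.3; 1 0 0 0 0 0 0; 1 0 0 0 0 0 0"

```text
clock: 9.07
tcp_pos: [0.5111, -0.2449, 0.1724]
orientation: [-0.098, -0.278, -0.648, 0.703]
wrist_force: [0.5, -1.1, -0.5]
finger_gap: 0.0854
```

Run:
```python
from tr import *
from workcell import monitor
print(monitor.get_state()['tcp_pos'])
snap('wrist','w7');rib('w7.npz')
print(monitor.get_state()['tcp_pos'])
n=np.array([-.4818,.1336,.866]); r=np.array([.5113,-.2405,.1298])
plan(r-.007*n,Rtool(164.8,30,-15.2))
```

```text
[ 0.51112662 -0.24492606  0.17241735]
rib 3227 ((-1.273651123046875, 1.0936784744262695), (12.281397819519043, 70.98583221435547), 89.59246826171875) -1.358657800443725
world [ 512.20769628 -240.20732946  129.37020707]
[(-86, 213), (-84, 2099), (-82, 150), (-70, 3233), (-68, 5734), (-66, 510), (-64, 564), (-62, 561), (-60, 659), (-58, 622), (-56, 719), (-54, 815), (-52, 664), (-50, 931), (-48, 2989), (-46, 7026), (-44, 3283), (-42, 1236), (-40, 872), (-38, 854), (-36, 865), (-34, 940), (-32, 957), (-30, 1058), (-28, 4719), (-26, 2365), (-4, 454), (-2, 2616), (28, 156), (30, 195), (32, 250), (34, 272), (36, 323)]
[ 0.51117263 -0.24509993  0.17261762]
dist 49.1 ang 1.2 n 1
1 23.2 43.0 -4.8 -0.4 0.1 -1.2
```

Request:
drive_tool:
  plan: "1 12 0 -2.5 0 0 -0.6; 1 11 0 -2 0 0 -0.5; 1 0 0 0 0 0 0; 1 0 0 0 0 0 0"

```text
clock: 9.62
tcp_pos: [0.492, -0.235, 0.1618]
orientation: [-0.091, -0.272, -0.65, 0.704]
wrist_force: [-0.8, -0.2, -0.4]
finger_gap: 0.0854
```

Run:
```python
from tr import *
n=np.array([-.4818,.1336,.866]); r=np.array([.5120,-.2403,.1295])
plan(r-.007*n,Rtool(164.7,30,-15.3))
```

```text
dist 45.4 ang 0.4 n 1
1 -1.7 45.4 -0.5 -0.4 0.2 -0.0
```

Request:
drive_tool:
  plan: "1 -0.8 15 0 0 0 0; 1 -0.8 15 0 0 0 0; 1 0 10 0 0 0 0; 1 0 0 0 0 0 0; 1 0 0 0 0 0 0"

```text
clock: 10.25
tcp_pos: [0.5133, -0.2417, 0.128]
orientation: [-0.091, -0.272, -0.649, 0.704]
wrist_force: [-0.7, -0.7, -0.1]
finger_gap: 0.0857
```

Run:
```python
from tr import *
n=np.array([-.4818,.1336,.866]); r=np.array([.5120,-.2403,.1295])
plan(r-.007*n,Rtool(164.7,30,-15.3))
```

```text
dist 5.1 ang 0.5 n 1
1 0.7 4.9 -1.0 -0.4 0.2 -0.1
```

Request:
drive_tool:
  plan: "1 0.5 5 -0.5 0 0 0; 1 0 0 0 0 0 0; -1 0 0 0 0 0 0; -1 0 0 0 0 0 0; -1 0 0 0 0 0 0; -1 0 0 0 0 0 0; -1 0 0 0 0 0 0; -1 0 0 0 0 0 0"
  grip_force: 90

```text
clock: 11.25
tcp_pos: [0.515, -0.2419, 0.1242]
orientation: [-0.091, -0.273, -0.649, 0.704]
wrist_force: [0.0, 0.3, -0.7]
finger_gap: 0.0107
```

Run:
```python
from tr import *
from workcell import monitor
s=monitor.get_state();print(s)
n=np.array([-.4818,.1336,.866]); r=np.array([.5120,-.2403,.1295])
plan(r-.007*n,Rtool(164.7,30,-15.3))
```

```text
{'clock': 11.25, 'joint_pos': array([-0.67563433,  0.07289988, -0.74796934,  0.25711438,  0.19299906,
       -1.93087596]), 'qvel': array([ 0.0005664 ,  0.00014176, -0.0011015 ,  0.00256307,  0.00018896,
       -0.00061723]), 'tau': array([  0.14005064, -32.4984026 ,  28.3501339 ,  -4.88721907,
         0.65735316,  -0.0894493 ]), 'tcp_pos': array([ 0.51503657, -0.24187854,  0.1242337 ]), 'orientation': array([-0.09103823, -0.27270664, -0.64911736,  0.70426542]), 'wrist_force': array([ 0.02523228,  0.32737967, -0.65214146]), 'ft_torque': array([ 0.23645993,  0.65441039, -0.09149709]), 'finger_gap': 0.010667038347102089}
dist 1.1 ang 0.5 n 1
1 0.3 0.8 -0.7 -0.5 0.1 -0.2
```

Request:
drive_tool:
  plan: "-1 0 -10 0 0 0 0; -1 0 -20 0 0 0 0; -1 0 -25 0 0 0 0; -1 0 -25 0 0 0 0; -1 0 0 0 0 0 0; -1 0 0 0 0 0 0"

```text
clock: 12.0
tcp_pos: [0.4699, -0.2264, 0.1895]
orientation: [-0.086, -0.268, -0.653, 0.703]
wrist_force: [0.4, -0.2, -3.7]
finger_gap: 0.0108
```

Run:
```python
from tr import *
from workcell import monitor
snap('wrist','w8');snap('side','s8')
s=monitor.get_state();print(s)
```

```text
{'clock': 12.1, 'joint_pos': array([-0.71682907, -0.09522038, -0.71355777,  0.48307286,  0.21060328,
       -1.9695483 ]), 'qvel': array([-1.89376844e-04,  6.53075429e-03,  4.09578886e-03, -2.66374760e-03,
        9.43320212e-04, -7.89490059e-05]), 'tau': array([-1.30381613e-02, -2.81220728e+01,  3.35806346e+01, -5.24830475e+00,
        8.83562230e-01, -7.91264320e-04]), 'tcp_pos': array([ 0.47011305, -0.22643191,  0.18933225]), 'orientation': array([-0.08575286, -0.26824383, -0.65279206,  0.70324549]), 'wrist_force': array([ 0.23529812, -0.21292344, -4.72262434]), 'ft_torque': array([ 0.24573891,  0.90470936, -0.00206696]), 'finger_gap': 0.01074253809748207}
```

View pics/w8.png

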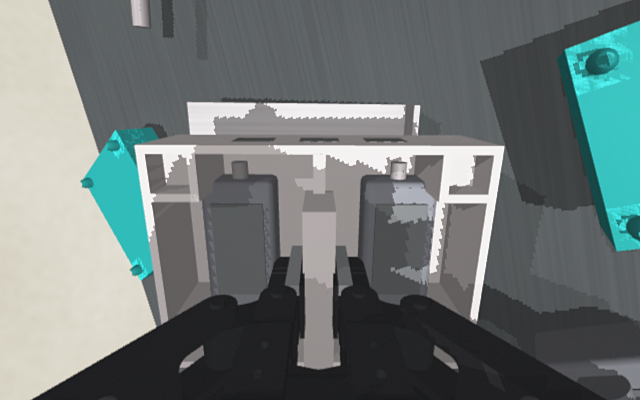

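View pics/s8.png

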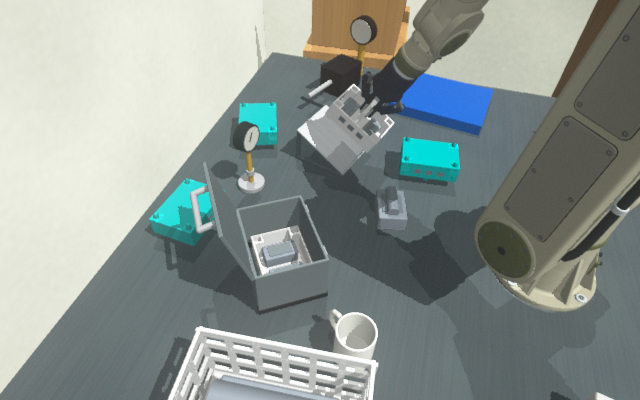

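Run:
```python
from h import *
c=np.radians(34.8);B=np.array([[np.cos(c),-np.sin(c)],[np.sin(c),np.cos(c)]])
for n,(a,b,cc,d) in [('t5',(220,140,330,240)),('s8',(235,195,330,300)),('s4',(235,195,330,300))]:
    z=load(n+'.npz');X=cloud(z)[b:d,a:cc];im=z['im'][b:d,a:cc].astype(int)
    L=X[...,:2]@B*1000
    g=im.min(-1)
    m=(np.abs(X[...,2]-.055)<.006)&(g>135)&(L[...,0]>503)&(L[...,0]<632)
    q=L[m].astype(np.float32);print(n,m.sum(),cv2.minAreaRect(q),np.percentile(q,[1,99],axis=0).round(1),np.median(X[...,2][m]))
    cv2.imwrite(f'pics/{n}m.png',cv2.resize(np.hstack([(m*255).astype(np.uint8),g.astype(np.uint8)]),None,fx=3.5,fy=3.5,interpolation=cv2.INTER_NEAREST))
    # local scatter raster of rim
# grasp: tray in tool frame
from workcell import monitor
s=monitor.get_state();R=q2R(s['orientation']);p=s['tcp_pos']
z=load('w8.npz');X=cloud(z).reshape(-1,3);g=z['im'].min(-1).reshape(-1);X=X.copy()
T=(X-p)@R*1000
ok=~np.isnan(T[:,0])&(np.abs(T[:,0])<95)&(T[:,2]<75)&(T[:,2]>-10)&(T[:,1]<60)&(T[:,1]>-20)
T=T[ok];H,e=np.histogram(T[:,1],bins=np.arange(-20,60,2));print([(int(a),int(b)) for a,b in zip(e,H) if b>50])
q=T[(np.abs(T[:,0])>66)|(T[:,2]>47)];q=q[(q[:,1]>10)&(q[:,1]<25)]
H,e=np.histogram(q[:,1],bins=np.arange(10,26,1));print(H)
for k in range(3):
    A=np.c_[q[:,0],q[:,2],np.ones(len(q))];co=np.linalg.lstsq(A,q[:,1],rcond=None)[0];r=q[:,1]-A@co;q=q[np.abs(r)<max(1.5,2*r.std())]
print('plane',np.degrees(co[:2]),co[2],len(q));print(np.percentile(q,[0.5,99.5],axis=0))
```

```text
t5 253 ((564.0079345703125, -168.05560302734375), (107.5800552368164, 149.34056091308594), 0.5614151954650879) [[ 510.6 -242.4]
 [ 617.9  -93.7]] 0.0550286616891564
s8 373 ((563.72412109375, -187.81326293945312), (109.52995300292969, 109.08372497558594), 0.39035531878471375) [[ 509.5 -241.8]
 [ 618.5 -134.9]] 0.055507464244018645
s4 363 ((564.1498413085938, -188.45401000976562), (108.57770538330078, 109.26558685302734), 0.3997191786766052) [[ 509.9 -241.7]
 [ 618.4 -137. ]] 0.05542807596086154
[(-20, 186), (-18, 128), (-16, 610), (-14, 160), (-12, 135), (-10, 143), (-8, 2519), (-6, 1204), (-4, 218), (-2, 208), (0, 192), (2, 185), (4, 177), (6, 162), (8, 165), (10, 147), (12, 148), (14, 111), (16, 926), (18, 6876), (20, 1187), (22, 1012), (24, 924), (26, 887), (28, 786), (30, 812), (32, 953), (34, 2616), (36, 7516), (38, 4076), (40, 1007), (42, 574), (44, 869), (46, 720), (48, 524), (50, 536), (52, 464), (54, 480), (56, 344)]
[   0    0    0    0    0    0   14  597 3245 2284  560  393  411  414
  385]
plane [ 0.01451124 -0.38855888] 19.32217432392464 6640
[[-75.98142669  17.40170359  -9.07734631]
 [ 74.16799359  20.87386443  54.3653846 ]]
```

```bash
ls pics
```

```text
s2.png
s3.png
s4.png
s4m.png
s8.png
s8m.png
side0.png
sz.png
t5.png
t5m.png
t5z.png
top0.png
tz.png
w1.png
w6.png
w7.png
w8.png
wrist0.png
```

View pics/t5m.png

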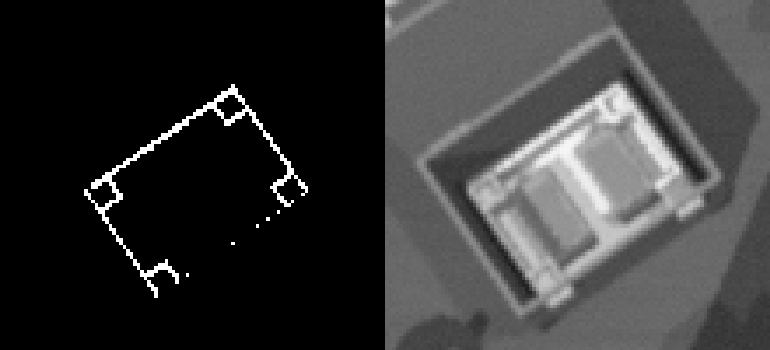

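View pics/s8m.png

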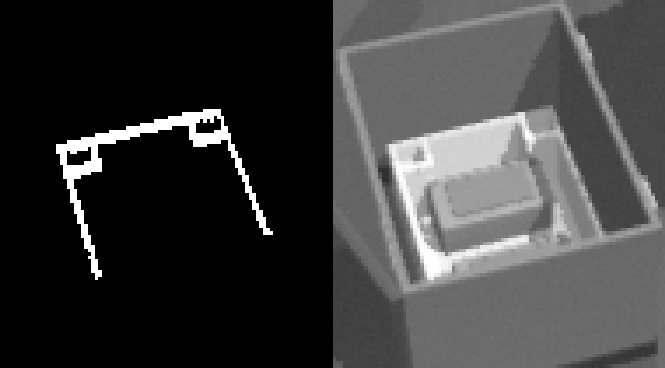

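Run:
```python
from h import *
plan(np.array([.46,-.20,.30]),Rtool(164.7),n=5,g=-1)
```

```text
dist 114.2 ang 29.3 n 5
-1 -7.9 -21.0 -4.5 -0.0 -0.0 -5.9; -1 -5.7 -21.7 -4.5 -0.0 -0.0 -5.9; -1 -3.5 -22.1 -4.5 -0.0 -0.0 -5.9; -1 -1.2 -22.4 -4.5 -0.0 -0.0 -5.9; -1 1.1 -22.4 -4.5 -0.0 -0.0 -5.9
```

Request:
drive_tool:
  plan: "-1 -8 -21 -4.5 0 0 0; -1 -8 -21 -4.5 0 0 -5.9; -1 -6 -21.5 -4.5 0 0 -5.9; -1 -3.5 -22 -4.5 0 0 -5.9; -1 -1 -22 -4.5 0 0 -5.9; -1 0 -5 -4.5 0 0 -5.7; -1 0 0 0 0 0 0; -1 0 0 0 0 0 0"

```text
clock: 13.1
tcp_pos: [0.4628, -0.1939, 0.2976]
orientation: [-0.103, 0.086, 0.702, -0.699]
wrist_force: [0.4, -0.1, -4.5]
finger_gap: 0.0107
```

Run:
```python
from h import *
from workcell import monitor
s=monitor.get_state();print(s['tcp_pos'],s['wrist_force'],s['joint_pos'])
plan(np.array([.50,.05,.30]),Rtool(125.25),n=8,g=-1)
```

```text
[ 0.46283868 -0.19390275  0.29763186] [ 0.37254371 -0.05059583 -4.50937754] [-0.55389337  0.18075112 -0.0196853   1.39413617 -0.00523625 -1.85751515]
dist 246.7 ang 39.5 n 8
-1 3.6 -0.2 -30.6 -0.0 4.9 0.2; -1 6.2 -0.1 -30.2 -0.0 4.9 0.2; -1 8.8 -0.1 -29.6 -0.0 4.9 0.2; -1 11.3 -0.1 -28.7 -0.0 4.9 0.2; -1 13.7 -0.2 -27.6 -0.0 4.9 0.2; -1 16.0 -0.2 -26.4 -0.0 4.9 0.2; -1 18.2 -0.2 -24.9 -0.0 4.9 0.2; -1 20.3 -0.3 -23.2 -0.0 4.9 0.2
```

Request:
drive_tool:
  plan: "-1 3.5 0 -30 0 4.9 0.2; -1 6 0 -30 0 4.9 0.2; -1 9 0 -29.5 0 4.9 0.2; -1 11 0 -29 0 4.9 0.2; -1 14 0 -27.5 0 4.9 0.2; -1 16 0 -26.5 0 4.9 0.2; -1 18 0 -25 0 4.9 0; -1 20 0 -23 0 4.9 0"

```text
clock: 14.1
tcp_pos: [0.4992, 0.0529, 0.2945]
orientation: [-0.331, 0.336, 0.624, -0.623]
wrist_force: [0.7, 0.3, -4.0]
finger_gap: 0.0106
```

Request:
drive_tool:
  plan: "-1 0 0 0 0 0 0; -1 0 0 0 0 0 0"

```text
clock: 14.35
tcp_pos: [0.498, 0.054, 0.2939]
orientation: [-0.329, 0.336, 0.625, -0.623]
wrist_force: [-0.5, -0.6, -3.1]
finger_gap: 0.0104
```

Run:
```python
from h import *
from workcell import monitor
s=monitor.get_state();print(s['tcp_pos'],s['wrist_force'],s['joint_pos'])
plan(np.array([.5582,.1845,.26]),Rtool(125.25),n=5,g=-1)
```

```text
[0.49803553 0.05400685 0.29393837] [-0.5379486  -0.592276   -3.12128204] [-0.05159852  0.15242113 -0.06263509  1.34635042 -0.00136065 -0.64288553]
dist 147.6 ang 1.5 n 5
-1 15.0 6.9 -24.5 0.1 -0.3 -0.1; -1 14.9 6.8 -24.6 0.1 -0.3 -0.1; -1 14.8 6.8 -24.7 0.1 -0.3 -0.1; -1 14.6 6.8 -24.7 0.1 -0.3 -0.1; -1 14.5 6.8 -24.8 0.1 -0.3 -0.1
```

Request:
drive_tool:
  plan: "-1 15 5 -24.5 0 -0.3 -0.1; -1 15 5 -24.5 0 -0.3 -0.1; -1 15 5 -24.5 0 -0.3 -0.1; -1 14.5 5 -24.5 0 -0.3 -0.1; -1 14.5 5 -25 0 -0.3 0; -1 0 0 0 0 0 0; -1 0 0 0 0 0 0"

```text
clock: 15.22
tcp_pos: [0.5595, 0.1793, 0.2682]
orientation: [-0.325, 0.329, 0.629, -0.625]
wrist_force: [0.6, -0.5, -4.2]
finger_gap: 0.0107
```

```bash
cat > meas.py <<'E'
from h import *
def rim(tag,zc,C=(559,184.),box=None,cam='top',thr=120,band=.006):
    z=load(tag+'.npz');X=cloud(z);g=z['im'].min(-1)
    c=np.radians(34.8);B=np.array([[np.cos(c),-np.sin(c)],[np.sin(c),np.cos(c)]])
    L=X[...,:2]@B*1000
    m=(np.abs(X[...,2]-zc)<band)&(g>thr)&(np.hypot(X[...,0]-C[0]/1000,X[...,1]-C[1]/1000)<.11)
    q=L[m].astype(np.float32)
    r=cv2.minAreaRect(q);print(tag,m.sum(),r,np.percentile(q,[1,99],axis=0).round(1).tolist(),'z',np.median(X[...,2][m]),'ctr world',(B@np.array(r[0])).round(1))
E
python3 - <<'E'
from meas import *
from workcell import monitor
snap('top','t9');snap('side','s9');snap('wrist','w9')
s=monitor.get_state();print(s['tcp_pos'],s['wrist_force'],s['joint_pos'])
rz=s['tcp_pos'][2]-.0193
for t in ['t9','s9']: rim(t,rz)
plan(np.array([.5582,.1845,.22]),Rtool(125.25),n=1,g=-1)
E
```

```text
[0.55950209 0.17933298 0.26853482] [ 0.41577032  0.22750812 -4.23574131] [ 1.73038305e-01  3.27269229e-01  1.02758622e-01  1.33733619e+00
  1.15739931e-03 -4.36263790e-01]
t9 227 ((560.3877563476562, -200.06723022460938), (95.71969604492188, 111.02751159667969), 89.73242950439453) [[505.0, -247.7], [615.3, -154.0]] z 0.2496075898281985 ctr world [574.3 155.5]
s9 1107 ((561.1161499023438, -171.3176727294922), (153.04563903808594, 110.83422088623047), 89.98316955566406) [[506.8, -246.4], [616.3, -95.6]] z 0.2501740868610546 ctr world [558.5 179.6]
dist 48.8 ang 0.6 n 1
-1 5.1 48.5 -1.5 0.5 -0.3 -0.2
```

View pics/s9.png

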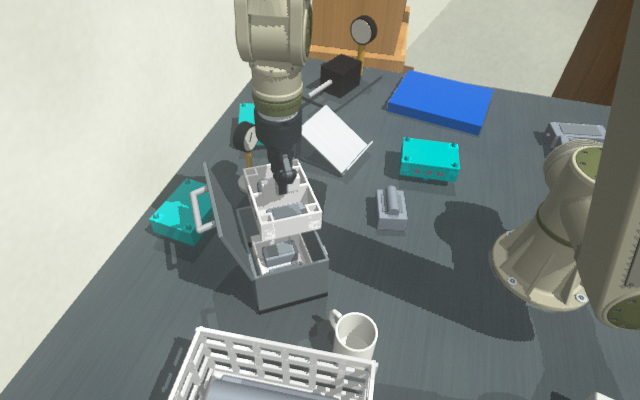

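View pics/w9.png

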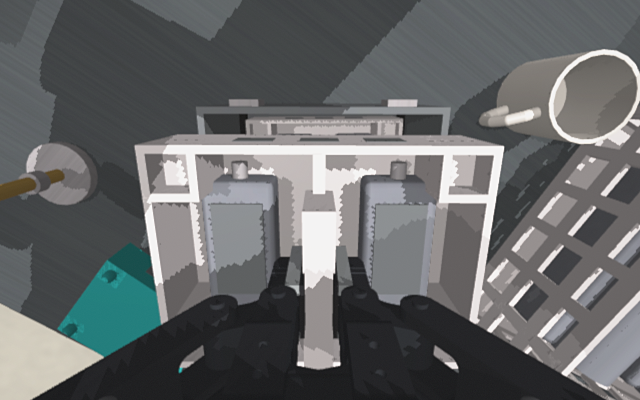

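View pics/t9.png

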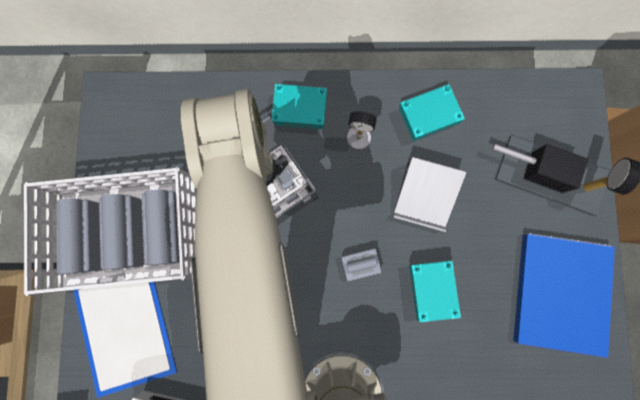

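Request:
drive_tool:
  plan: "-1 5 0 -1.5 0.5 -0.3 -0.2; -1 0 15 0 0 0 0; -1 0 15 0 0 0 0; -1 0 0 0 0 0 0; -1 0 0 0 0 0 0"

```text
clock: 16.0
tcp_pos: [0.557, 0.1834, 0.236]
orientation: [0.326, -0.325, -0.627, 0.628]
wrist_force: [0.3, 0.2, -3.9]
finger_gap: 0.0106
```

Run:
```python
from meas import *
plan(np.array([.5586,.1844,.15]),Rtool(125.25),g=-1)
```

```text
dist 86.1 ang 0.1 n 2
-1 -0.1 43.0 -1.0 -0.0 -0.0 0.0; -1 -0.1 43.0 -0.9 -0.0 -0.0 0.0
```

Request:
drive_tool:
  plan: "-1 0 15 -1 0 0 0; -1 0 15 -0.5 0 0 0; -1 0 15 0 0 0 0; -1 0 15 0 0 0 0; -1 0 15 0 0 0 0; -1 0 5 0 0 0 0; -1 0 0 0 0 0 0; -1 0 0 0 0 0 0"

```text
clock: 17.0
tcp_pos: [0.5581, 0.1844, 0.1499]
orientation: [0.326, -0.325, -0.627, 0.628]
wrist_force: [0.0, 0.0, -4.5]
finger_gap: 0.0101
```

Run:
```python
from meas import *
from workcell import monitor
snap('side','s10');snap('wrist','w10')
s=monitor.get_state();print(s['tcp_pos'],s['wrist_force'])
rim('s10',s['tcp_pos'][2]-.0193)
p=s['tcp_pos']*1000;print('L tcp',p[0]*.8211+p[1]*.5707,-p[0]*.5707+p[1]*.8211)
plan(np.array([.5586,.1844,.12]),Rtool(125.25),g=-1)
```

```text
[0.55820242 0.18440455 0.15010254] [-0.03429586 -1.22269769 -4.59068181]
s10 1233 ((568.1278076171875, -168.7807159423828), (187.24652099609375, 147.00181579589844), 89.74383544921875) [[495.8, -241.7], [640.8, -76.3]] z 0.13180923939729275 ctr world [562.8 185.6]
L tcp 563.5796848885985 -167.1515516523398
dist 30.1 ang 0.2 n 1
-1 -0.3 30.1 -0.4 -0.1 -0.1 0.1
```

View pics/s10.png

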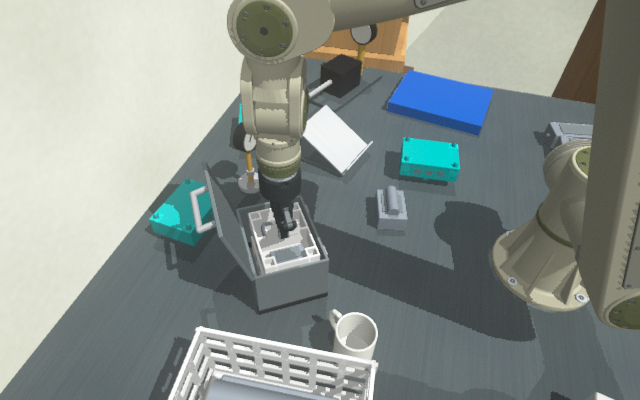

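Request:
drive_tool:
  plan: "-1 0 6 0 0 0 0; -1 0 6 0 0 0 0; -1 0 4 0 0 0 0; -1 0 3 0 0 0 0; -1 0 0 0 0 0 0"

```text
clock: 17.73
tcp_pos: [0.5585, 0.1845, 0.1304]
orientation: [0.326, -0.325, -0.628, 0.628]
wrist_force: [0.6, -0.1, -3.2]
finger_gap: 0.0106
```

Run:
```python
from meas import *
from workcell import monitor
snap('side','s11')
s=monitor.get_state();print(s['tcp_pos'],s['wrist_force'],s['ft_torque'])
rz=s['tcp_pos'][2]-.0193
z=load('s11.npz');X=cloud(z);g=z['im'].min(-1)
c=np.radians(34.8);B=np.array([[np.cos(c),-np.sin(c)],[np.sin(c),np.cos(c)]])
L=X[...,:2]@B*1000
m=(np.abs(X[...,2]-rz)<.006)&(g>135)&(L[...,0]>503)&(L[...,0]<630)&(L[...,1]>-255)&(L[...,1]<-84)
q=L[m].astype(np.float32);print(m.sum(),cv2.minAreaRect(q),np.percentile(q,[1,99],axis=0).round(1).tolist())
plan(np.array([.5586,.1844,.12]),Rtool(125.25),g=-1)
```

```text
[0.55858223 0.18453339 0.13054071] [-0.46452273 -0.30841061 -4.46980597] [-0.05096824 -0.01101713 -0.0061686 ]
684 ((563.3264770507812, -168.13526916503906), (109.96229553222656, 151.37362670898438), 0.2673027515411377) [[508.8, -241.2], [618.2, -93.5]]
dist 10.5 ang 0.1 n 1
-1 -0.1 10.5 0.1 -0.0 -0.1 0.0
```

Request:
drive_tool:
  plan: "-1 0 3 0 0 0 0; -1 0 3 0 0 0 0; -1 0 2 0 0 0 0; -1 0 0 0 0 0 0"

```text
clock: 18.27
tcp_pos: [0.5588, 0.1845, 0.1222]
orientation: [-0.326, 0.325, 0.628, -0.628]
wrist_force: [0.4, 0.3, -4.5]
finger_gap: 0.0105
```

Request:
drive_tool:
  plan: "-1 0 2 0 0 0 0; -1 0 1 0 0 0 0; -1 0 0 0 0 0 0"

```text
clock: 18.65
tcp_pos: [0.5589, 0.1846, 0.1192]
orientation: [-0.326, 0.326, 0.628, -0.628]
wrist_force: [-0.1, 0.3, -3.2]
finger_gap: 0.0101
```

Request:
drive_tool:
  plan: "-1 0 2 0 0 0 0; -1 0 0 0 0 0 0"

```text
clock: 18.9
tcp_pos: [0.5593, 0.1847, 0.1188]
orientation: [-0.325, 0.326, 0.628, -0.627]
wrist_force: [-0.1, 0.3, -2.9]
finger_gap: 0.0106
```

Request:
drive_tool:
  plan: "-1 0 3 0 0 0 0; -1 0 0 0 0 0 0"

```text
clock: 19.15
tcp_pos: [0.5598, 0.1849, 0.119]
orientation: [-0.324, 0.327, 0.629, -0.627]
wrist_force: [0.4, 0.8, -4.6]
finger_gap: 0.0104
```

Request:
drive_tool:
  plan: "-1 0 4 0 0 0 0; -1 0 2 0 0 0 0"

```text
clock: 19.4
tcp_pos: [0.5604, 0.1852, 0.1185]
orientation: [-0.323, 0.328, 0.63, -0.626]
wrist_force: [-4.2, -1.3, 6.4]
finger_gap: 0.0103
```

Run:
```python
from meas import *
from workcell import monitor
snap('side','s12');snap('wrist','w12')
s=monitor.get_state();print(s['tcp_pos'],s['wrist_force'],s['ft_torque'])
z=load('s12.npz');X=cloud(z);g=z['im'].min(-1)
c=np.radians(34.8);B=np.array([[np.cos(c),-np.sin(c)],[np.sin(c),np.cos(c)]])
L=X[...,:2]@B*1000
m=(np.abs(X[...,2]-.1)<.01)&(g>135)&(L[...,0]>503)&(L[...,0]<630)&(L[...,1]>-255)&(L[...,1]<-84)
q=L[m].astype(np.float32);print(m.sum(),cv2.minAreaRect(q),np.percentile(q,[1,99],axis=0).round(1).tolist(),np.median(X[m][:,2]))
P=X[m];A=np.c_[L[m],np.ones(m.sum())];k=np.abs(P[:,2]-np.median(P[:,2]))<.004
co=np.linalg.lstsq(A[k],P[k,2]*1000,rcond=None)[0];print('tilt deg',np.degrees(co[:2]))
cv2.imwrite('pics/s12z.png',cv2.resize(z['im'][180:320,200:360,::-1],None,fx=4,fy=4))
```

```text
[0.56038363 0.18516152 0.11843428] [-4.49214726 -0.83835633 13.68860527] [-0.40466085  1.68316159  0.02741464]
709 ((565.1607055664062, -172.96652221679688), (110.1846923828125, 143.0391387939453), 0.23710063099861145) [[510.9, -242.2], [620.2, -104.9]] 0.10026556607592166
tilt deg [0.01918776 0.08329585]
```

View pics/s12z.png

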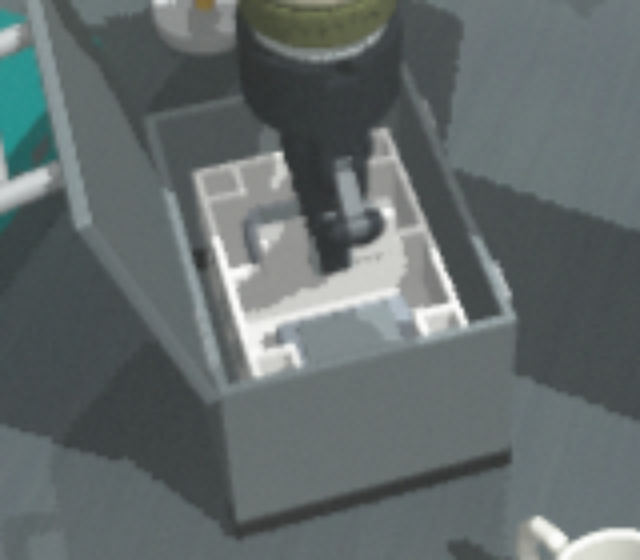

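Request:
drive_tool:
  plan: "-1 0 -0.5 0.8 0 0 0; -1 0 0 0 0 0 0; -1 0 0 0 0 0 0"

```text
clock: 19.88
tcp_pos: [0.5601, 0.1848, 0.1188]
orientation: [-0.323, 0.328, 0.63, -0.625]
wrist_force: [-0.5, -0.3, 1.9]
finger_gap: 0.0102
```

Run:
```python
from meas import *
from workcell import monitor
snap('side','s13')
s=monitor.get_state();print(s['tcp_pos'],s['wrist_force'],s['ft_torque'],q2R(s['orientation']).round(3))
z=load('s13.npz');X=cloud(z);g=z['im'].min(-1)
c=np.radians(34.8);B=np.array([[np.cos(c),-np.sin(c)],[np.sin(c),np.cos(c)]])
L=X[...,:2]@B*1000
m=(np.abs(X[...,2]-.1)<.01)&(g>135)&(L[...,0]>503)&(L[...,0]<630)&(L[...,1]>-255)&(L[...,1]<-84)
q=L[m].astype(np.float32);print(m.sum(),cv2.minAreaRect(q),np.percentile(q,[1,99],axis=0).round(1).tolist(),np.median(X[m][:,2]))
```

```text
[0.56012362 0.18476822 0.11886143] [-0.60688626 -0.38418992  0.35251878] [-0.06175104  0.41874724  0.01618037] [[-0.576  0.01  -0.817]
 [ 0.817  0.002 -0.576]
 [-0.004 -1.    -0.009]]
711 ((565.1455688476562, -172.3592987060547), (110.06910705566406, 141.7496795654297), 0.4066082537174225) [[510.6, -241.7], [619.9, -104.3]] 0.10079325058475831
```

Request:
drive_tool:
  plan: "-0.2 0 0 0 0 0 0; -0.2 0 0 0 0 0 0; -0.2 0 0 0 0 0 0; -0.2 0 0 0 0 0 0; -0.2 0 -10 0 0 0 0; -0.2 0 -20 0 0 0 0; -0.2 0 -30 0 0 0 0; -0.2 0 -40 0 0 0 0"

```text
clock: 20.92
tcp_pos: [0.5581, 0.1843, 0.22]
orientation: [-0.324, 0.327, 0.629, -0.626]
wrist_force: [0.4, 0.3, 0.3]
finger_gap: 0.0343
```

Request:
drive_tool:
  plan: "0 0 -40 30 0 0 0; 0 20 -30 40 0 0 0; 0 -30 0 50 0 0 0; 0 -40 0 40 0 0 0; 0 -50 0 20 0 0 0; 0 -50 0 20 0 0 0; 0 0 0 0 0 0 0"

```text
clock: 21.8
tcp_pos: [0.4813, -0.0587, 0.3025]
orientation: [-0.316, 0.332, 0.633, -0.624]
wrist_force: [0.3, 0.3, 0.6]
finger_gap: 0.0429
```

Run:
```python
from meas import *
from workcell import monitor
snap('side','s14');snap('top','t14')
s=monitor.get_state();print(s['tcp_pos'],s['wrist_force'],s['finger_gap'])
c=np.radians(34.8);B=np.array([[np.cos(c),-np.sin(c)],[np.sin(c),np.cos(c)]])
for t in ['s14','t14']:
    z=load(t+'.npz');X=cloud(z);g=z['im'].min(-1);L=X[...,:2]@B*1000
    for zc in (.1,.055):
        m=(np.abs(X[...,2]-zc)<.008)&(g>130)&(L[...,0]>503)&(L[...,0]<630)&(L[...,1]>-255)&(L[...,1]<-84)
        q=L[m].astype(np.float32);print(t,zc,m.sum(),cv2.minAreaRect(q),np.percentile(q,[1,99],axis=0).round(1).tolist(),np.median(X[m][:,2]))
        if zc==.1:
            A=np.c_[L[m],np.ones(m.sum())];co=np.linalg.lstsq(A,X[m][:,2]*1000,rcond=None)[0];print('tilt',np.degrees(co[:2]))
im=cv2.imread('pics/s14.png');cv2.imwrite('pics/s14z.png',cv2.resize(im[170:320,190:350],None,fx=4,fy=4))
```

```text
[ 0.48054363 -0.05591015  0.30244903] [-0.81422763  0.73791162  0.0941251 ] 0.04254461844475754
s14 0.1 814 ((564.96728515625, -172.95008850097656), (142.040771484375, 110.90901184082031), 89.94450378417969) [[510.5, -242.9], [620.1, -104.8]] 0.10048424737352643
tilt [0.25778269 0.60962328]
s14 0.055 225 ((562.3571166992188, -182.49951171875), (74.40764617919922, 99.13909149169922), 89.41918182373047) [[513.8, -219.4], [611.6, -146.5]] 0.06010685601531552
t14 0.1 407 ((564.0425415039062, -168.94866943359375), (111.31391906738281, 149.14617919921875), 0.26350682973861694) [[509.1, -243.2], [619.2, -94.7]] 0.09952868620736112
tilt [-0.18926291 -0.14284056]
t14 0.055 685 ((568.5443115234375, -168.4988250732422), (103.82603454589844, 146.23086547851562), 5.8693156242370605) [[520.6, -239.1], [616.5, -97.7]] 0.05853169411799103
```

View pics/s14.png

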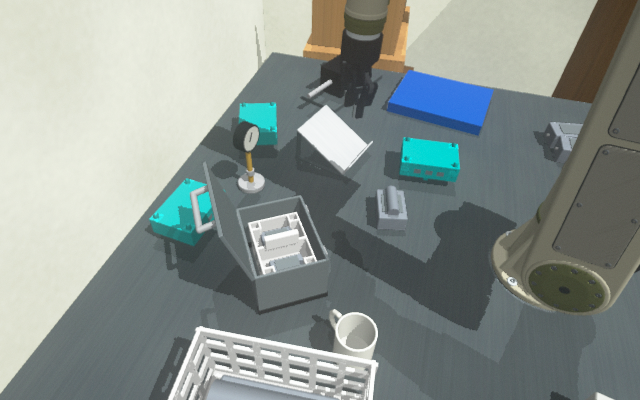

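View pics/s14z.png

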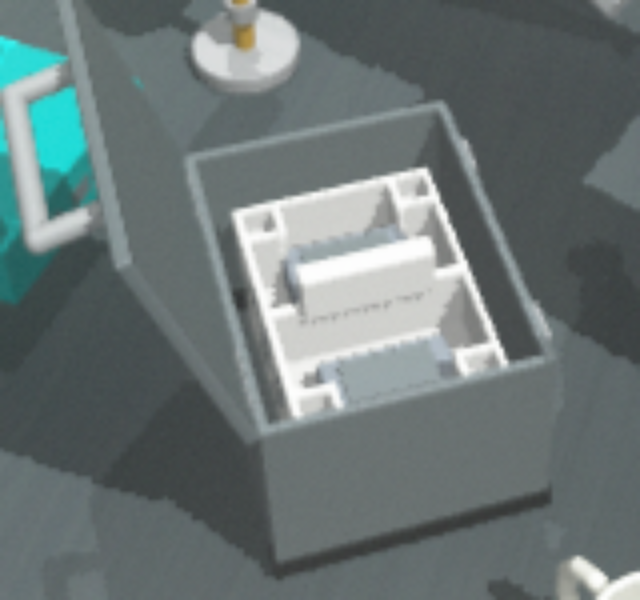

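Tray seated at the right height and level, lid standing open, bystanders in place, arm clear. Handing in.

Run:
```python
from workcell import job
print(job.hand_in())
```

```text
the job is handed in; nothing more can be done
None
```

I opened the lid, stacked the white module tray on the base tray inside the case, and handed the job in after about 22 s. No verdict was reported.

1. **Lid:** I lifted it by its bar to about 1.2 rad and let go. In every later picture it is standing open.
2. **Tray:** I gripped it by the rib, lifted it off the rest, levelled it and lowered it by hand. I pressed it down lightly until it stopped, then eased off and let go.

**Last checks from the side and top pictures:**
- The upper tray's rim is at about 0.100 m, the fully seated height, with its underside 50 mm above the lower tray's.
- It is level within about 0.6°, and its centre is within about 1 mm of where the lower tray was seen before stacking.
- The gauge, detector and mug look undisturbed.
- The arm is clear of everything.

**Less certain:**
- While I pressed down, the arm drifted about 2 mm and took the tray with it. The side picture showed about 1.5 mm of shift. This is well inside the 6 mm tolerance.
- Once covered, the lower tray could not be measured directly. A fit at its rim height picked up the upper tray's contents instead and gave nothing useful.
- I judged the lid's final angle by eye and did not measure it.

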